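# Wedge the rocking stirrer

### The job

The white stirrer on the bench rocks because its near left foot hangs in the air where the metal plate under it is cut away. With the fingertips, and without gripping or lifting anything, gently push the wooden wedge along the bench, thin edge first, under that foot until the foot just rests on it and the stirrer no longer rocks; do not shove or tip the stirrer or disturb the things around. Then let go of the wedge, press down firmly with the fingertips on the top of that same corner and finish while you hold it pressed, with the stirrer staying level.

Things in the scene. Friction and masses are not known exactly. Their poses are not given: they have to be found in the camera images.
- stirrer: loose low white instrument, about 1.6 kg, 160 mm (its x) by 200 mm (its y), knob in front, 104 mm steel disc on top, 6 mm proud. Origin mid-way, level with the feet's undersides; x to its back, y to its left, z up. Housing from 22 to 66 mm above the origin. Four dome feet, 18 mm across, at x +-65, y +-85 mm; three rest on the plate. It stands level; about 3 N on the front left corner tip it
- stirrer_foot (a point): lowest point of the stirrer's hanging front left foot (x -65, y +85 mm of the stirrer), 4 to 8 mm above the bench, different each time
- stirrer_corner (a point): the point on the flat top of the stirrer right above the hanging foot, where to press; 15 mm in from the two edges of the housing, 66 mm above the foot's underside
- base_plate: fixed L-shaped metal plate under the stirrer, its level top 4 to 8 mm above the bench (different each time). Origin under the stirrer's middle, 10 mm below the plate's top; axes as the stirrer's. It covers x -12 to +88, y -108 to +104 mm and x -88 to -12, y -108 to +5 mm; its front left quarter is cut away to the bare bench
- wedge: loose pale wooden wedge, 90 g, 50 mm wide (its x), 120 mm long (its y), left of the hanging foot. Origin mid-way on its underside. Flat upright thick end, 18 mm high, at y +60 mm; thin edge, 1 mm, at y -60 mm, roughly towards the foot; even slope between. It slides at about 1 N; once the foot bears on it the push rises steeply, and above about 5 N it begins to lift the stirrer
- vial: a bystander: small capped sample vial standing, 22 mm wide, 54 mm high; origin at the middle of its underside
- gear: a bystander: small metal spur gear, 33 mm across, 16 mm high; origin at the middle of its underside
- bolt: a bystander: a broken bolt, 36 mm long, lying; origin at the middle of its underside
- petri_dish: a bystander: flat round plastic dish, 62 mm across, 15 mm high; origin at the middle of its underside
- marker: a bystander: felt marker, 136 mm long, lying; origin at the middle of its underside
Things that resemble listed ones, but are neither listed nor needed, are in the scene too. Of the things like the wedge, leave any that is orange; of the rest the larger one is meant.

How it is judged:
By the outcome, as a careful person would: the job done as asked, in the order asked, and still so for the second after the job is handed in, while the arm keeps its last pose, push and grip.
It also fails if it takes over 45 s, if anything falls off the work surface, if the arm or the gripper's body presses on something with over 40 N, if the wrist force passes 120 N, or if a joint passes its speed limit or range.

### The arm

A 6-joint arm with a two-finger parallel gripper is mounted at the origin on a cart in front of the work surface, level with it; the furniture and walls round the work are solid. World frame = base frame: x ahead of the robot, y to its left, z up, the work surface at z = 0. Lengths are in mm, angles in rad, forces in N, time in s.
With the tool pointing down it reaches from about 325 to 900 mm from the base axis. Payload 6.1 kg.
Tool frame: the origin (TCP) lies on the centre line of the jaws, within the pads' length; the fingertips stand robot.tip_extent ahead of it and the grasp point (between the pads) lies 5 mm behind it (robot.tip_extent is the distance from the TCP to the fingertips, in mm); y points along the fingers, z is the direction in which the jaws open and shut, and the axes are right-handed (so a half turn about y gives the same grasp; the last joint's range is limited). The gripper opens to 85 mm and grips with 20 to 120 N. Pads are 22 mm wide; open, the fingers measure 114 mm over their backs; the gripper's body (76 mm by 85 mm) begins 54 mm behind the grasp point. The pads swing forward as they close: fully open they stand 13 mm farther back than shut.
Start: joints at [1.071, 0.22, 1.526, -0, 1.395, -0.126], TCP at [228.22, 581.835, 245.3] pointing down, gripper open.
Joint ranges: [-2.98, 2.98], [-0.91, 2.08], [0.09, 2.57], [-1.24, 4.39], [0.2, 2.65], [-2.68, 2.68]. Speed limits (rad/s): [2.57, 2.57, 3.01, 3.14, 3.14, 3.14].

### API

Orientations are given as a 3x3 rotation matrix whose columns are the frame's x, y, z axes.
In Python, from rig import robot gives the robot as it stands.
- The arm moves only by the tool carry_out, never from a script. Its argument "targets" is a list that holds one entry, the list of rows, each a list of 5 numbers: the opening, from -1 (shut) to 1 (fully open), then the shift along the world's x, y, z in cm, then the turn about the world's z in degrees. A call has 1 to 12 rows; each row is the pose to reach, as a shift and turn from the pose measured when the call began; what a row does not reach only later rows make up. A row lasts 1/8 s, in which the tool goes at most 62.5 mm and 10.7 degrees, less where a joint would pass 70% of its speed; a pose out of reach is approached as far as the arm can. A call with a gripper value outside its range is refused whole. The fingers move at their own pace and stop on an object; "squeeze" is the grip in N (left out, the last holds). Time passes only in rows, so rows that repeat a pose let the fingers close. It gives the time, the measured TCP pose, the force and the opening at its end, in the units of the state.
- robot.state(): the state, without advancing time (a new reading comes with each control period).
- robot.camera(name): name is "side" or "top"; returns the picture (420x560x3 uint8, red, green, blue); there is no depth.
- robot.camera_params(name): a dict with "fx", "fy", "cx", "cy" (pixels), "T" (4x4, takes a point from camera to world coordinates). Camera axes: x right, y down, z forward; pixel columns grow to the right and rows downward; lengths in mm; the calibration is good to about 2 mm. A picture is of the moment at which its call begins. camera_params takes no time and is no camera call.
- robot.hand_in(): hands the job in, once; it reports no verdict.
The state is a dict: "time_s": time; "joints": joint angles; "joint_vel": joint speeds; "tau": joint torques, N m; "position": TCP position; "tool_rot": TCP orientation; "force": force on the tool from outside, world axes, zero at the start; "wrist_torque": the same for the moment, N m; "gripper_width": finger opening in mm.
Only numpy, scipy, OpenCV 4.12 (cv2) and the standard library are available. Lean on these libraries where they do the work, as an engineer would, in place of code of your own. Each camera call takes 0.05 s, during which the arm holds its last target.

## Working session

There is one attempt and no reset: what is moved stays moved. The work goes in short steps, Python scripts to look and compute and a tool call to move; the robot and the scene stay as the last step left them, time stands still between calls to the robot, and variables do not carry over. Pictures are saved under pics/ and viewed, and the job is handed in when it is done.

Besides the shell and the picture viewer there is one more tool, called after "Call:" in YAML: its name, and indented under it one key for each argument. carry_out: Moves the arm, as the interface text tells. Its arguments: {"type":"object","properties":{"targets":{"type":"array","items":{"type":"array","items":{"type":"array","items":{"type":"number"}}}},"squeeze":{"type":"number"}},"required":["targets"]}

```bash
mkdir -p pics; ls; python3 - <<'E'
from rig import robot
import cv2
s=robot.state();print(s['position'],s['tool_rot'],s['force'],s['gripper_width'],s['time_s'],robot.tip_extent)
for n in('side','top'):
    cv2.imwrite(f'pics/{n}0.png',robot.camera(n)[:,:,::-1]);print(n,robot.camera_params(n))
E
```

```text
pics
[227.95106586 581.33476882 244.20509328] [[ 9.30941124e-01 -9.14053228e-04  3.65168163e-01]
 [-3.65169230e-01 -1.68127743e-03  9.30939636e-01]
 [-2.36979388e-04 -9.99998169e-01 -1.89895442e-03]] [ 0.47630861 -0.73099896  0.02751251] 85.79348529655198 0.0 14.0
side {'fx': 421.44238594244104, 'fy': 421.44238594244104, 'cx': 282.3083438110442, 'cy': 210.7825296741216, 'T': array([[ 5.96859664e-01, -5.02284479e-01,  6.25674711e-01,
        -3.96897115e+02],
       [-8.02306005e-01, -3.65875724e-01,  4.71635484e-01,
        -5.63114317e+02],
       [-7.97599565e-03, -7.83482774e-01, -6.21362315e-01,
         9.61661150e+02],
       [ 0.00000000e+00,  0.00000000e+00,  0.00000000e+00,
         1.00000000e+00]])}
top {'fx': 460.6710783799668, 'fy': 460.6710783799668, 'cx': 279.3277095228174, 'cy': 217.74883738092873, 'T': array([[ 1.79795791e-02, -9.96938490e-01,  7.60945613e-02,
         4.14609874e+02],
       [-9.99838354e-01, -1.79278970e-02,  1.36228115e-03,
         1.11628863e+02],
       [ 6.10494662e-06, -7.61067541e-02, -9.97099675e-01,
         1.40571046e+03],
       [ 0.00000000e+00,  0.00000000e+00,  0.00000000e+00,
         1.00000000e+00]])}
```

View pics/side0.png

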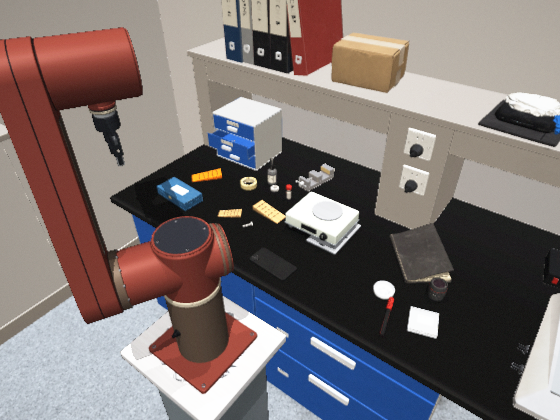

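View pics/top0.png

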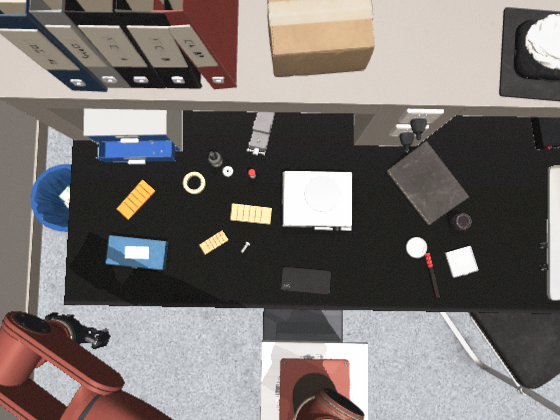

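The wedge-like things in the top view are an orange one at (136,199), a small pale one at (213,242) and a large pale one at (251,213). The large pale one fits the description. I'll enlarge it to confirm.

```bash
python3 - <<'E'
import cv2
t=cv2.imread('pics/top0.png');s=cv2.imread('pics/side0.png')
c=t[155:265,190:370];cv2.imwrite('pics/topc.png',cv2.resize(c,None,fx=4.4,fy=4.4,interpolation=cv2.INTER_CUBIC))
c=s[160:260,210:370];cv2.imwrite('pics/sidec.png',cv2.resize(c,None,fx=5,fy=5,interpolation=cv2.INTER_CUBIC))
E
```

```text
(no output)
```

View pics/topc.png

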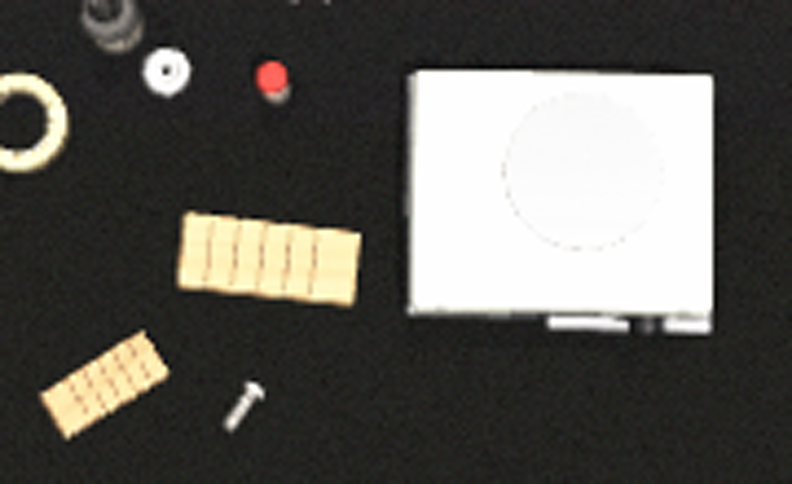

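View pics/sidec.png

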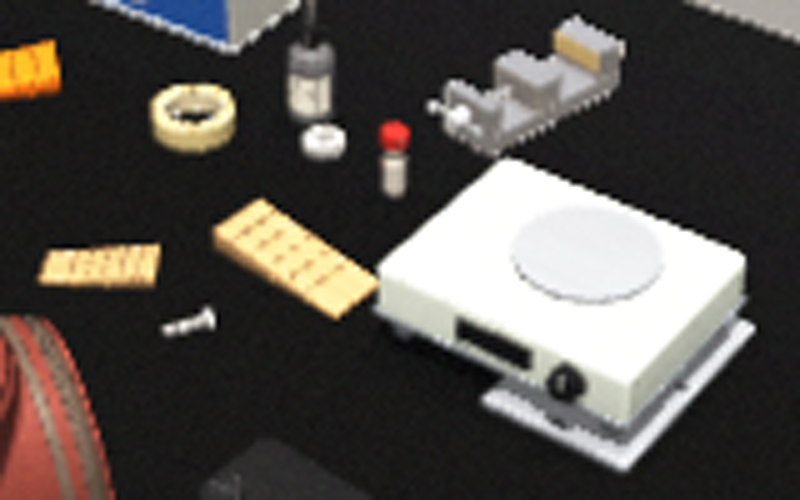

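```bash
cat > h.py <<'E'
import numpy as np
from rig import robot
P={n:robot.camera_params(n) for n in('side','top')}
def ray(n,u,v,z):
    p=P[n];T=p['T'];d=T[:3,:3]@np.array([(u-p['cx'])/p['fx'],(v-p['cy'])/p['fy'],1]);o=T[:3,3]
    return o+d*(z-o[2])/d[2]
def proj(n,X):
    p=P[n];T=p['T'];c=T[:3,:3].T@(np.asarray(X)-T[:3,3]);return p['fx']*c[0]/c[2]+p['cx'],p['fy']*c[1]/c[2]+p['cy']
E
python3 - <<'E'
from h import *
np.set_printoptions(precision=1,suppress=True)
ct=lambda a,b:(a/4.4+190-.4,b/4.4+155-.4)
cs=lambda a,b:(a/5+210-.4,b/5+160-.4)
for n,p,z in[('thickB',(186,213),18),('thickF',(178,290),18),('thinB',(361,233),1),('thinF',(355,305),1)]: print(n,ray('top',*ct(*p),z))
for n,p in[('BL',(411,70)),('BR',(713,74)),('FR',(713,312)),('FL',(408,312))]: print(n,ray('top',*ct(*p),72))
print('disc',ray('top',*ct(583,171),78))
for n,p,z in[('thickB',(263,199),18),('thickF',(214,236),18),('thinB',(379,286),1),('thinF',(338,317),1)]: print('s',n,ray('side',*cs(*p),z))
for n,p in[('BL',(506,159)),('BR',(746,257)),('FR',(630,375)),('FL',(378,268))]: print('s',n,ray('side',*cs(*p),72))
print('foot',ray('side',*cs(402,334),6))
E
```

```text
thickB [562.7 258.   18. ]
thickF [509.5 262.1  18. ]
thinB [552.7 137.6   1. ]
thinF [502.4 140.8   1. ]
BL [655.2 105.2  72. ]
BR [656.1 -95.7  72. ]
FR [497.6 -96.6  72. ]
FL [494.  104.3  72. ]
disc [588.8  -9.4  78. ]
s thickB [564.  254.7  18. ]
s thickF [507.8 255.4  18. ]
s thinB [549.  136.2   1. ]
s thinF [503.9 139.1   1. ]
s BL [649.6  96.3  72. ]
s BR [650.6 -98.   72. ]
s FR [500.9 -96.7  72. ]
s FL [494.2  96.5  72. ]
foot [510.9  88.3   6. ]
```

The crops confirm it: the wedge is the large pale one at top (251,213), thick end left and thin edge towards the foot. I'll approach to behind the thick end.

Call:
carry_out:
  targets:
    - [[-0.53,3.1,-2.9,0,-7.3],[-0.53,6.2,-5.7,0,-14.6],[-0.53,9.3,-8.6,0,-21.9],[-0.53,12.4,-11.4,0,-29.2],[-0.53,15.5,-14.3,0,-36.5],[-0.53,18.6,-17.2,-1,-43.8],[-0.53,21.7,-20.0,-3,-51],[-0.53,24.8,-22.9,-6,-58.3],[-0.53,27.9,-25.7,-9,-65.5],[-0.53,31.0,-28.6,-12,-72.7],[-0.53,31.0,-28.6,-15,-72.7],[-0.53,31.0,-28.6,-17,-72.7]]

```text
time_s: 1.6
position: [537.1, 294.4, 72.0]
tool_rot: [[-0.073, -0.005, 0.997], [-0.997, -0.001, -0.073], [0.001, -1.0, -0.004]]
force: [-0.4, -0.8, 0.6]
gripper_width: 20.0
```

```bash
cat > look.py <<'E'
import sys,cv2
from h import *
def look(tag,box_s,box_t):
    s=robot.state();R=s['tool_rot'];print(s['position'].round(1),s['force'].round(2),round(s['gripper_width'],1),s['time_s'],'jaw deg',np.degrees(np.arctan2(R[1,2],R[0,2])).round(2))
    for n,b in(('side',box_s),('top',box_t)):
        im=robot.camera(n)[:,:,::-1]; cv2.imwrite(f'pics/{n}_{tag}_full.png',im)
        x0,y0,x1,y1=b; cv2.imwrite(f'pics/{n}_{tag}.png',cv2.resize(im[y0:y1,x0:x1],None,fx=5,fy=5,interpolation=cv2.INTER_CUBIC))
E
python3 -c "
from look import *
look('a',(210,150,370,260),(190,150,350,260))"
```

```text
[537.1 294.4  72. ] [-0.41 -0.84  0.62] 20.0 1.6 jaw deg -4.17
```

View pics/side_a.png

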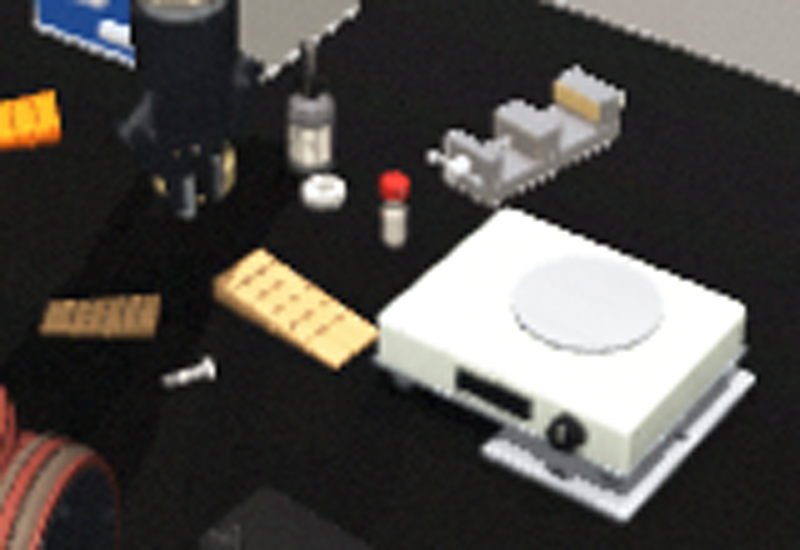

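View pics/top_a.png

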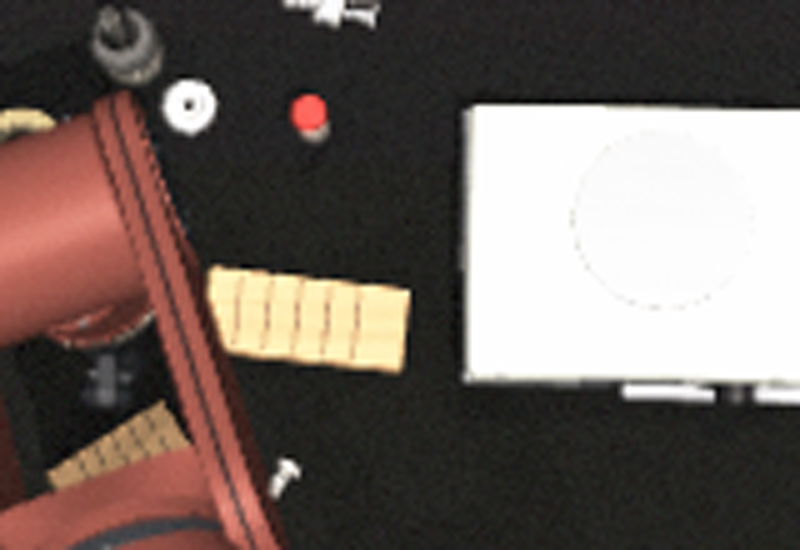

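```bash
python3 -c "
from h import *
for d in(-25,0,25):
  X=np.array([537.1+d,294.4-d*.073,58]);a=proj('side',X);b=proj('top',X);print(((a[0]-210)*5,(a[1]-150)*5),((b[0]-190)*5,(b[1]-150)*5))
"
```

```text
(np.float64(169.8288866678739), np.float64(217.48023121246447)) (np.float64(135.04980597157584), np.float64(342.27008880421704))
(np.float64(193.92844753223443), np.float64(202.14404777852664)) (np.float64(139.35775744595048), np.float64(299.90261711013443))
(np.float64(217.57280422129185), np.float64(187.09754160350784)) (np.float64(143.6536307757882), np.float64(257.6539305160756))
```

Call:
carry_out:
  targets:
    - [[-0.53,0,0,-2,0],[-0.53,0,0,-3.5,0],[-0.53,0,0,-4.5,0],[-0.53,0,0,-5.1,0],[-0.53,0,0,-5.1,0]]

```text
time_s: 2.33
position: [535.4, 294.7, 19.8]
tool_rot: [[-0.071, -0.008, 0.997], [-0.997, -0.002, -0.071], [0.002, -1.0, -0.007]]
force: [-0.1, 0.2, -0.6]
gripper_width: 20.4
```

```bash
python3 -c "
from look import *
look('b',(210,150,370,260),(190,150,350,260))"
```

```text
[535.4 294.7  19.8] [-0.11  0.19 -0.65] 20.4 2.325 jaw deg -4.09
```

View pics/side_b.png

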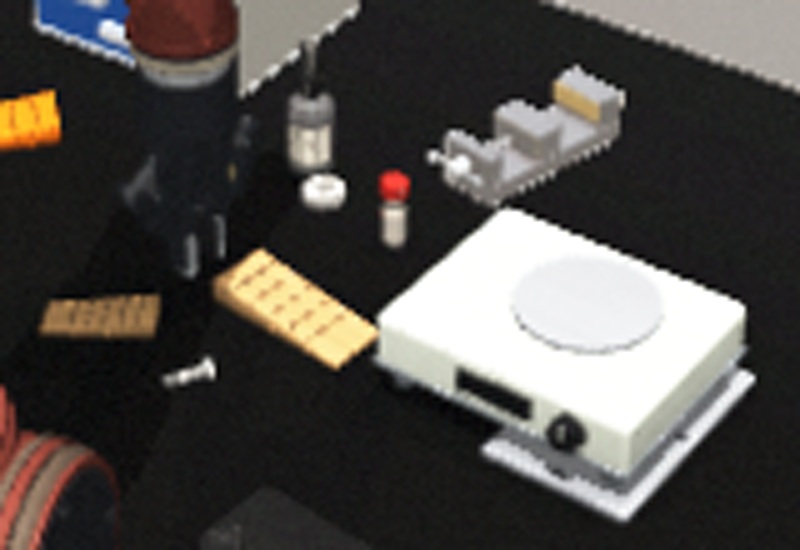

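Call:
carry_out:
  targets:
    - [[-0.53,0.0,-0.6,0,0],[-0.53,0.0,-1.2,0,0],[-0.53,0,-1.6,0,0],[-0.53,0,-1.9,0,0],[-0.53,0,-2.2,0,0],[-0.53,0,-2.5,0,0],[-0.53,0,-2.8,0,0],[-0.53,0,-3.1,0,0],[-0.53,0,-3.4,0,0]]

```text
time_s: 3.55
position: [536.0, 260.8, 20.7]
tool_rot: [[-0.071, -0.006, 0.997], [-0.997, -0.001, -0.071], [0.002, -1.0, -0.006]]
force: [-0.5, 0.0, 0.1]
gripper_width: 19.9
```

```bash
python3 -c "
from look import *
look('c',(210,150,370,260),(190,150,350,260))"
```

```text
[536.  260.8  20.7] [-0.47  0.03  0.05] 19.9 3.55 jaw deg -4.09
```

View pics/side_c.png

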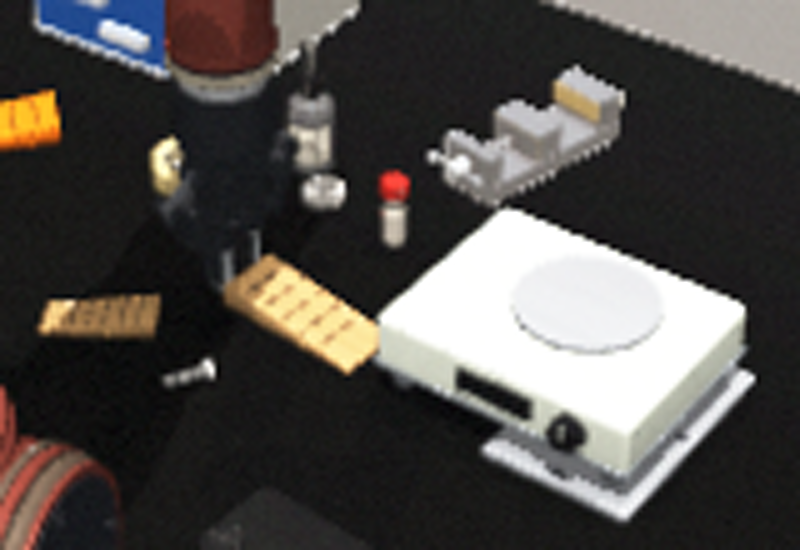

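View pics/top_c.png

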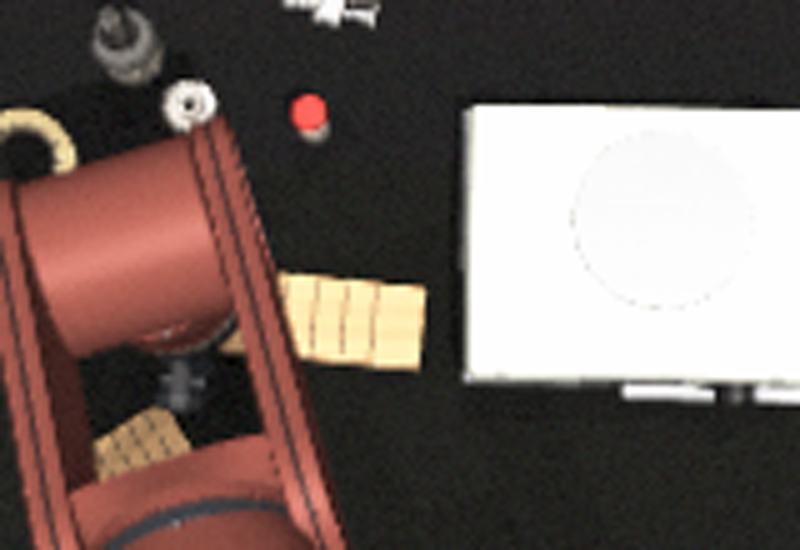

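```bash
python3 -c "
from h import *
for p in((410,290),(403,373),(427,287),(421,370),(318,276),(313,362)): print(p,ray('top',p[0]/5+190-.4,p[1]/5+150-.4,1).round(1))
"
```

```text
(410, 290) [552.6 137.8   1. ]
(403, 373) [501.5 141.1   1. ]
(427, 287) [554.6 127.4   1. ]
(421, 370) [503.6 130.1   1. ]
(318, 276) [560.2 194.3   1. ]
(313, 362) [507.3 196.2   1. ]
```

Call:
carry_out:
  targets:
    - [[-0.53,-0.06,-0.4,0,-0.4],[-0.53,-0.13,-0.8,0,-0.8],[-0.53,-0.2,-1.2,0,-1.2],[-0.53,-0.27,-1.6,-0.05,-1.6],[-0.53,-0.35,-2.0,-0.05,-2.0],[-0.53,-0.43,-2.4,-0.05,-2.4],[-0.53,-0.51,-2.8,-0.05,-2.8],[-0.53,-0.6,-3.2,-0.05,-3.2],[-0.53,-0.68,-3.6,-0.05,-3.6],[-0.53,-0.75,-4.0,-0.05,-4.0]]

```text
time_s: 4.9
position: [528.5, 220.3, 20.1]
tool_rot: [[-0.141, -0.006, 0.99], [-0.99, -0.001, -0.141], [0.002, -1.0, -0.006]]
force: [0.9, -0.2, 0.2]
gripper_width: 20.0
```

```bash
python3 -c "
from look import *
look('d',(210,150,370,260),(190,150,350,260))"
```

```text
[528.5 220.3  20.1] [ 0.91 -0.18  0.16] 20.0 4.9 jaw deg -8.13
```

View pics/side_d.png

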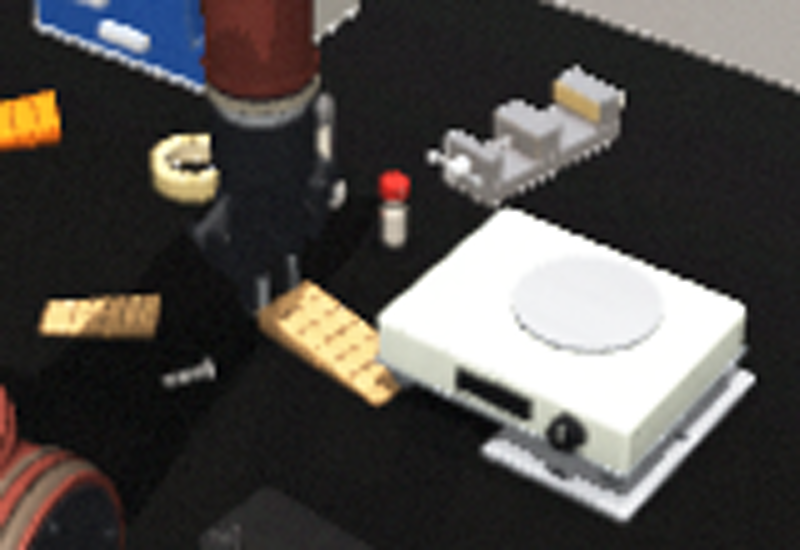

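View pics/top_d.png

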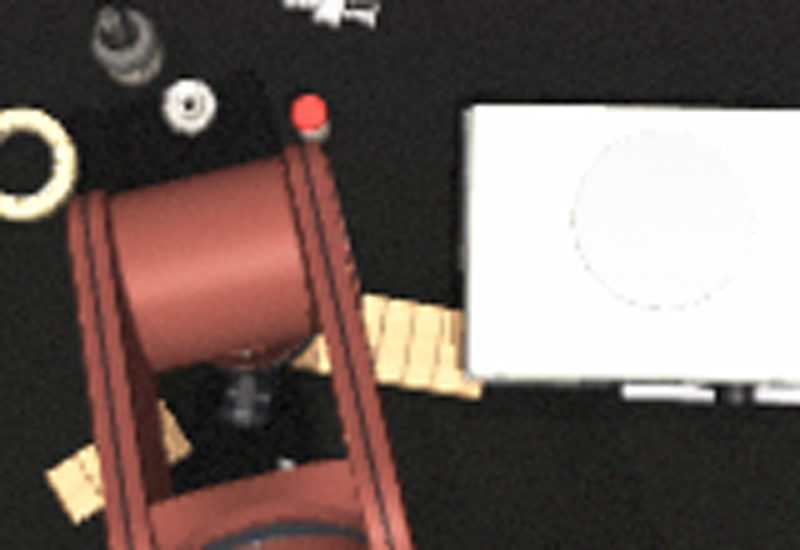

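```bash
python3 -c "
from h import *
for p,z in(((482,398),1),((375,381),11),((368,293),11),((463,312),3)): print(p,ray('top',p[0]/5+190-.4,p[1]/5+150-.4,z).round(1))
print(ray('side',380/5+210-.4,405/5+150-.4,1),ray('side',262/5+210-.4,322/5+150-.4,9),ray('side',310/5+210-.4,281/5+150-.4,18))
for p in((495,587),(510,587)):0
for X in((510,87,6),(510,87,0)):
  a=proj('side',X);print((a[0]+.4-210)*5,(a[1]+.4-150)*5)
"
python3 - <<'E'
import cv2
a=cv2.imread('pics/side_d_full.png')[210:245,265:345]
cv2.imwrite('pics/side_d2.png',cv2.resize(cv2.convertScaleAbs(a,alpha=1.6,beta=20),None,fx=10,fy=10,interpolation=cv2.INTER_CUBIC))
E
```

```text
(482, 398) [487.1  92.6   1. ]
(375, 381) [495.8 157.7  11. ]
(368, 293) [549.3 163.1  11. ]
(463, 312) [539.4 105.1   3. ]
[488.53479172  90.92839306   1.        ] [504.28258005 208.03431123   9.        ] [553.78198036 202.34652515  18.        ]
402.76457233044084 385.3899391147101
402.73373000336306 391.91998378640096
```

View pics/side_d2.png

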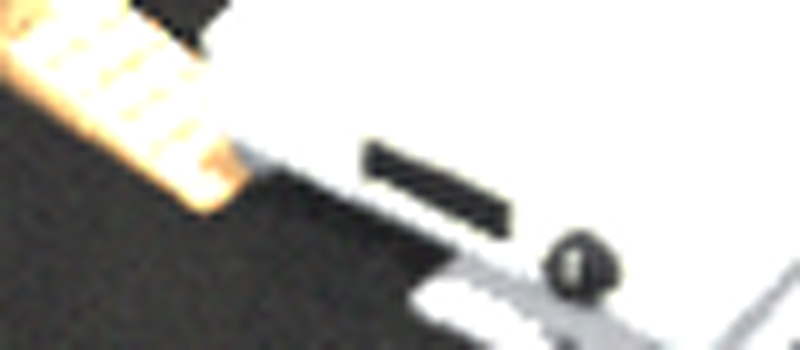

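Call:
carry_out:
  targets:
    - [[-0.53,-0.05,-0.3,0,0],[-0.53,-0.1,-0.6,0,0],[-0.53,-0.15,-0.9,0,0],[-0.53,-0.2,-1.2,0,0],[-0.53,-0.25,-1.5,0,0],[-0.53,-0.28,-1.7,0,0]]

```text
time_s: 5.75
position: [525.6, 202.9, 20.1]
tool_rot: [[-0.142, -0.007, 0.99], [-0.99, -0.001, -0.142], [0.002, -1.0, -0.006]]
force: [0.3, 0.3, 0.9]
gripper_width: 20.5
```

```bash
cat > f.py <<'E'
from h import *
import cv2,sys
F=[];Tq=[]
for i in range(6):
    im=robot.camera('side');s=robot.state();F.append(s['force']);Tq.append(s['tau'])
F=np.array(F);print('F',F.mean(0).round(2),'sd',F.std(0).round(2),'pos',s['position'].round(1),'t',s['time_s'],'tau',np.mean(Tq,0).round(2))
cv2.imwrite(f'pics/side_{sys.argv[1]}_full.png',im[:,:,::-1])
b=cv2.imread('pics/side0.png').astype(float);d=np.abs(im[:,:,::-1]-b)[205:222,300:365];print('stirrer diff',d.mean().round(2))
E
python3 f.py e
```

```text
F [ 0.08 -0.02  0.24] sd [0.43 0.38 0.39] pos [525.5 203.   19.9] t 6.05 tau [-2.000e-02 -4.762e+01 -3.070e+01  0.000e+00  4.000e-02 -1.000e-02]
stirrer diff 0.6
```

Call:
carry_out:
  targets:
    - [[-0.53,-0.03,-0.2,0,0],[-0.53,-0.06,-0.4,0,0],[-0.53,-0.08,-0.5,0,0]]

```text
time_s: 6.42
position: [524.7, 197.9, 20.0]
tool_rot: [[-0.142, -0.007, 0.99], [-0.99, -0.001, -0.142], [0.002, -1.0, -0.007]]
force: [0.5, 0.2, 0.3]
gripper_width: 19.8
```

```bash
python3 f.py f
```

```text
F [ 0.26 -0.11 -0.43] sd [0.34 0.44 0.45] pos [524.6 198.   19.9] t 6.725 tau [-2.000e-02 -4.732e+01 -3.064e+01 -0.000e+00  4.000e-02 -0.000e+00]
stirrer diff 0.62
```

Call:
carry_out:
  targets:
    - [[-0.53,-0.02,-0.15,0,0],[-0.53,-0.04,-0.3,0,0]]

```text
time_s: 6.98
position: [524.2, 195.0, 19.9]
tool_rot: [[-0.141, -0.007, 0.99], [-0.99, -0.001, -0.141], [0.002, -1.0, -0.007]]
force: [0.6, 0.4, 0.5]
gripper_width: 20.3
```

```bash
python3 f.py g
```

```text
F [-0.17 -0.04  0.23] sd [0.3  0.48 0.43] pos [524.2 194.9  19.9] t 7.275 tau [-1.000e-02 -4.715e+01 -3.061e+01 -1.000e-02  4.000e-02 -0.000e+00]
stirrer diff 0.62
```

Call:
carry_out:
  targets:
    - [[-0.53,-0.02,-0.15,0,0],[-0.53,-0.04,-0.3,0,0]]

```text
time_s: 7.52
position: [523.8, 191.9, 19.9]
tool_rot: [[-0.142, -0.007, 0.99], [-0.99, -0.002, -0.142], [0.002, -1.0, -0.007]]
force: [-0.5, -0.3, -0.3]
gripper_width: 20.4
```

```bash
python3 f.py h
```

```text
F [ 0.01 -0.36 -0.32] sd [0.55 0.36 0.51] pos [523.8 191.9  19.9] t 7.825 tau [-1.000e-02 -4.699e+01 -3.058e+01 -1.000e-02  4.000e-02 -0.000e+00]
stirrer diff 0.64
```

```bash
python3 - <<'E'
import cv2
a=cv2.imread('pics/side_h_full.png')[185:245,245:345]
cv2.imwrite('pics/side_h2.png',cv2.resize(a,None,fx=8,fy=8,interpolation=cv2.INTER_CUBIC))
E
```

```text
(no output)
```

View pics/side_h2.png

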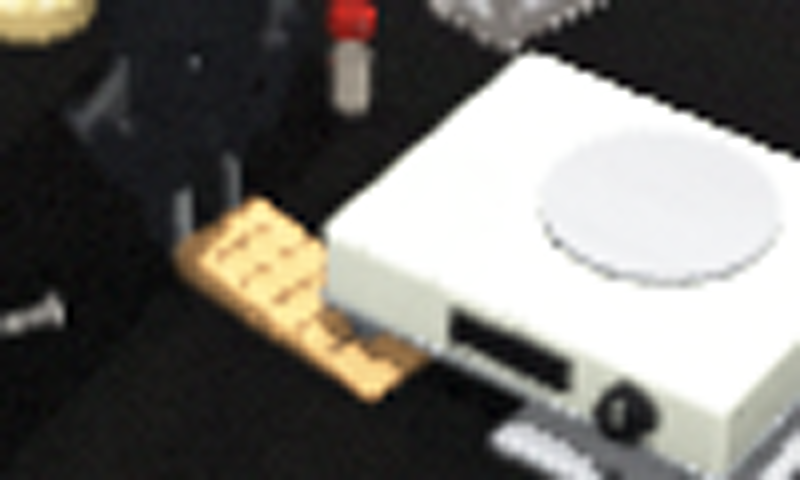

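Call:
carry_out:
  targets:
    - [[-0.53,-0.02,-0.12,0,0],[-0.53,-0.03,-0.25,0,0]]

```text
time_s: 8.07
position: [523.4, 189.5, 19.9]
tool_rot: [[-0.142, -0.007, 0.99], [-0.99, -0.001, -0.142], [0.002, -1.0, -0.007]]
force: [-0.0, 1.7, -1.0]
gripper_width: 20.1
```

```bash
python3 f.py i
```

```text
F [ 0.01  0.61 -0.21] sd [0.49 0.46 0.67] pos [523.5 189.4  19.9] t 8.375 tau [ -0.3  -46.82 -30.44  -0.15   0.1   -0.  ]
stirrer diff 0.89
```

Call:
carry_out:
  targets:
    - [[-0.53,-0.02,-0.12,0,0],[-0.53,-0.03,-0.25,0,0]]

```text
time_s: 8.62
position: [523.3, 187.2, 19.9]
tool_rot: [[-0.142, -0.007, 0.99], [-0.99, -0.001, -0.142], [0.002, -1.0, -0.007]]
force: [0.4, 4.0, -0.7]
gripper_width: 20.0
```

```bash
python3 f.py j
```

```text
F [ 0.45  2.73 -0.75] sd [0.41 0.38 0.36] pos [523.2 187.   19.9] t 8.925 tau [ -1.43 -46.84 -30.19  -0.73   0.34   0.  ]
stirrer diff 1.11
```

```bash
python3 - <<'E'
import cv2,numpy as np
a=cv2.imread('pics/side_h_full.png').astype(float);b=cv2.imread('pics/side_j_full.png').astype(float)
r=(slice(185,260),slice(275,365))
d=np.abs(a-b)[r]
cv2.imwrite('pics/d_j.png',np.hstack([cv2.resize(x.clip(0,255).astype(np.uint8),None,fx=4.4,fy=4.4,interpolation=cv2.INTER_CUBIC) for x in(d*3,b[r])]))
# subpixel shift of stirrer front/right region
for n in'efghij':
    b=cv2.imread(f'pics/side_{n}_full.png').astype(np.float32).mean(2);a0=cv2.imread('pics/side0.png').astype(np.float32).mean(2)
    o=[]
    for x0,x1,y0,y1 in((318,362,195,260),(286,316,190,222)):
        o.append(np.round(cv2.phaseCorrelate(a0[y0:y1,x0:x1].copy(),b[y0:y1,x0:x1].copy(),cv2.createHanningWindow((x1-x0,y1-y0),cv2.CV_32F))[0],3))
    print(n,o)
E
```

```text
e [array([0.501, 0.014]), array([-0.009,  0.12 ])]
f [array([0.477, 0.01 ]), array([0.257, 0.027])]
g [array([0.497, 0.014]), array([ 0.308, -0.017])]
h [array([ 0.495, -0.012]), array([ 0.212, -0.022])]
i [array([ 0.509, -0.002]), array([0.12, 0.05])]
j [array([0.484, 0.095]), array([0.06 , 0.092])]
```

View pics/d_j.png

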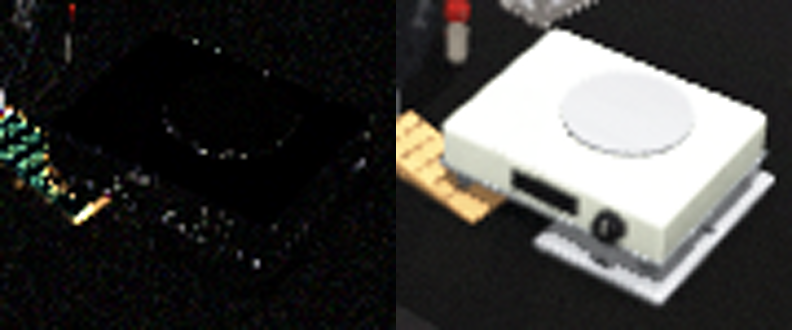

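Call:
carry_out:
  targets:
    - [[-0.53,0.04,0.3,0,0],[-0.53,0.14,1.0,0,0],[-0.53,0.3,2.0,0,0],[-0.53,0.42,3.0,0,0],[-0.53,0.42,3.0,3,0],[-0.53,0.42,3.0,7,0],[-0.53,0.42,3.0,10,0],[-1,0.42,3.0,10,0]]

```text
time_s: 9.93
position: [529.6, 218.2, 123.1]
tool_rot: [[-0.141, -0.001, 0.99], [-0.99, -0.0, -0.141], [0.0, -1.0, -0.001]]
force: [-0.5, 0.2, 0.8]
gripper_width: 3.0
```

```bash
python3 -c "
from look import *
look('k',(210,150,370,260),(190,150,350,260))"
```

```text
[529.6 218.2 123.1] [-0.48  0.18  0.84] 3.0 9.925 jaw deg -8.11
```

View pics/side_k.png

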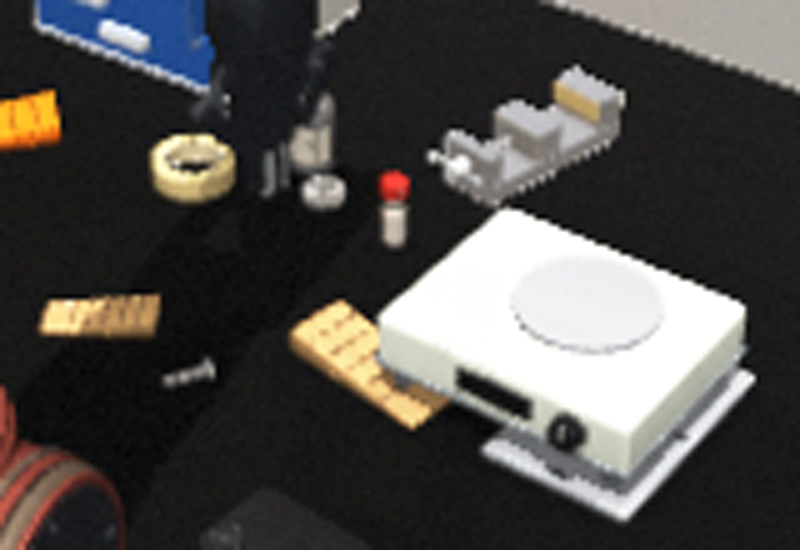

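Call:
carry_out:
  targets:
    - [[-1,-0.5,-3.3,0,2],[-1,-1.0,-6.6,0,4],[-1,-1.5,-10,0,6],[-1,-1.95,-13.1,0,8],[-1,-1.95,-13.1,-1.0,8],[-1,-1.95,-13.1,-2.0,8],[-1,-1.95,-13.1,-2.4,8],[-1,-1.95,-13.1,-2.4,8]]

```text
time_s: 11.02
position: [507.2, 87.1, 94.7]
tool_rot: [[-0.001, -0.009, 1.0], [-1.0, -0.003, -0.001], [0.003, -1.0, -0.009]]
force: [-0.7, -0.0, 0.2]
gripper_width: 0.3
```

```bash
python3 -c "
from look import *
look('l',(210,150,370,260),(190,150,350,260))"
```

```text
[507.2  87.1  94.7] [-0.73 -0.02  0.19] 0.3 11.025 jaw deg -0.06
```

View pics/side_l.png

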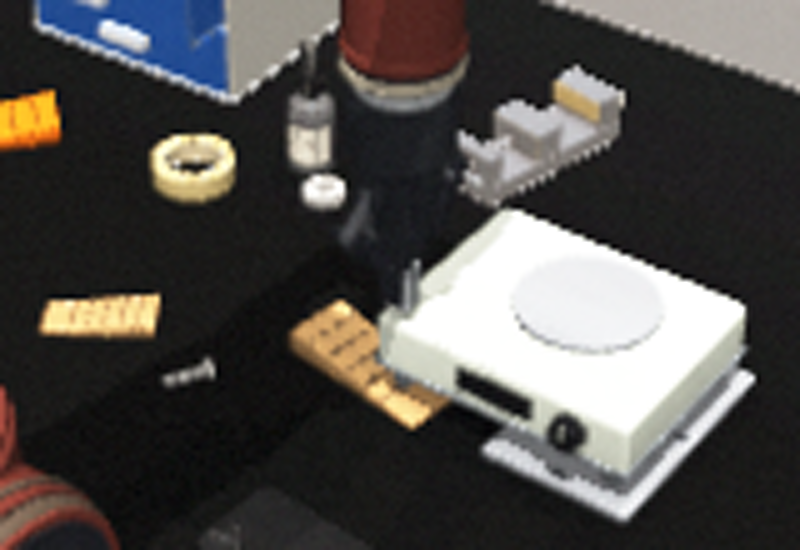

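View pics/top_l.png

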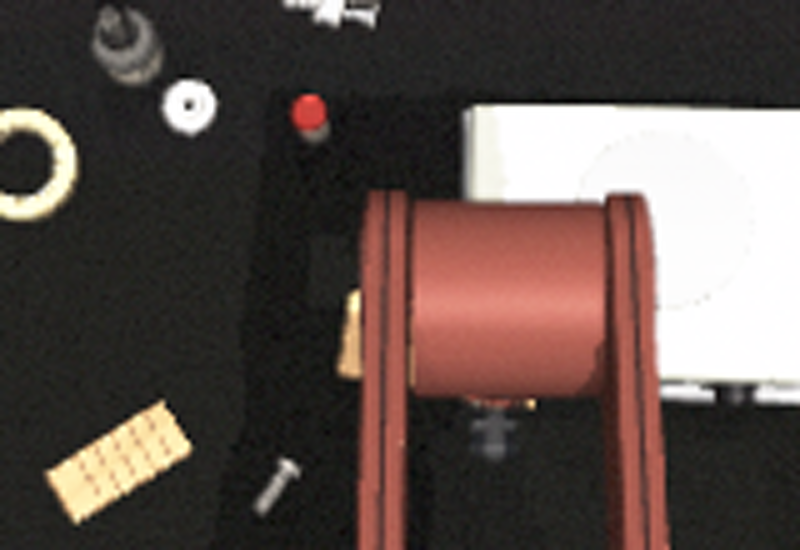

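```bash
python3 -c "
from h import *
for X in((495,102,72),(510,87,72),(507.2,87.1,80.7),(507.2,87.1,72)):
  a=proj('side',X);print(X,((a[0]+.4-210)*5,(a[1]+.4-150)*5))
"
```

```text
(495, 102, 72) (np.float64(372.1332993972703), np.float64(314.34268255313896))
(510, 87, 72) (np.float64(403.1144754755678), np.float64(311.30722925037816))
(507.2, 87.1, 80.7) (np.float64(400.61013677458334), np.float64(303.2503837397495))
(507.2, 87.1, 72) (np.float64(400.57213024619045), np.float64(313.3390862397309))
```

Call:
carry_out:
  targets:
    - [[-1,0.3,0,-0.2,0],[-1,0.3,0,-0.4,0],[-1,0.3,0,-0.6,0]]

```text
time_s: 11.5
position: [510.9, 86.9, 89.5]
tool_rot: [[-0.001, -0.007, 1.0], [-1.0, -0.002, -0.001], [0.003, -1.0, -0.007]]
force: [0.7, 0.1, -0.4]
gripper_width: -0.2
```

```bash
python3 f.py m
```

```text
F [-0.14  0.07  0.3 ] sd [0.44 0.6  0.31] pos [510.8  86.8  89.6] t 11.8 tau [ 1.000e-02 -4.055e+01 -3.354e+01 -1.000e-02  2.000e-02  0.000e+00]
stirrer diff 1.88
```

Call:
carry_out:
  targets:
    - [[-1,0,0,-0.1,0],[-1,0,0,-0.2,0]]

```text
time_s: 12.05
position: [510.9, 86.8, 87.7]
tool_rot: [[-0.001, -0.007, 1.0], [-1.0, -0.003, -0.001], [0.003, -1.0, -0.007]]
force: [0.3, -0.1, -0.7]
gripper_width: -0.1
```

```bash
python3 f.py n
```

```text
F [ 0.12  0.24 -0.14] sd [0.33 0.32 0.3 ] pos [510.8  86.8  87.7] t 12.35 tau [-0.000e+00 -4.059e+01 -3.340e+01 -1.000e-02  3.000e-02  0.000e+00]
stirrer diff 1.92
```

Call:
carry_out:
  targets:
    - [[-1,0,0,-0.06,0],[-1,0,0,-0.12,0]]

```text
time_s: 12.6
position: [510.9, 86.8, 86.4]
tool_rot: [[-0.001, -0.007, 1.0], [-1.0, -0.003, -0.001], [0.003, -1.0, -0.007]]
force: [0.6, -0.7, -0.9]
gripper_width: 0.0
```

```bash
python3 f.py o
```

```text
F [ 0.14 -0.29 -0.35] sd [0.46 0.53 0.37] pos [510.9  86.9  86.5] t 12.9 tau [ 0.000e+00 -4.060e+01 -3.332e+01 -1.000e-02  3.000e-02  0.000e+00]
stirrer diff 1.91
```

Call:
carry_out:
  targets:
    - [[-1,0,0,-0.06,0],[-1,0,0,-0.12,0]]

```text
time_s: 13.15
position: [510.9, 86.9, 85.2]
tool_rot: [[-0.001, -0.007, 1.0], [-1.0, -0.003, -0.001], [0.003, -1.0, -0.007]]
force: [-0.0, 0.3, 1.6]
gripper_width: 0.0
```

```bash
python3 f.py p
```

```text
F [ 0.18 -0.07  0.42] sd [0.42 0.34 0.31] pos [510.9  86.9  85.3] t 13.45 tau [-1.000e-02 -4.044e+01 -3.312e+01 -1.000e-02  1.000e-02  0.000e+00]
stirrer diff 1.95
```

Call:
carry_out:
  targets:
    - [[-1,0,0,-0.05,0],[-1,0,0,-0.1,0]]

```text
time_s: 13.7
position: [510.9, 86.9, 85.0]
tool_rot: [[-0.001, -0.007, 1.0], [-1.0, -0.002, -0.001], [0.002, -1.0, -0.007]]
force: [-3.5, 0.6, 9.7]
gripper_width: -0.0
```

```bash
python3 f.py q
```

```text
F [-3.31 -0.28  7.16] sd [0.43 0.2  0.45] pos [511.   86.9  85.1] t 14.0 tau [-2.700e-01 -3.770e+01 -3.211e+01 -3.000e-02 -1.070e+00  0.000e+00]
stirrer diff 1.89
```

Call:
carry_out:
  targets:
    - [[-1,-0.02,0,-0.1,0],[-1,-0.03,0,-0.14,0],[-1,-0.04,0,-0.18,0],[-1,-0.04,0,-0.18,0]]

```text
time_s: 14.5
position: [511.0, 86.9, 84.9]
tool_rot: [[-0.001, -0.006, 1.0], [-1.0, -0.003, -0.001], [0.003, -1.0, -0.006]]
force: [-6.1, -0.5, 13.3]
gripper_width: -0.1
```

```bash
python3 f.py r; python3 -c "
from look import *
look('s',(210,150,370,260),(190,150,350,260))"
```

```text
F [-5.82 -0.3  13.31] sd [0.46 0.54 0.48] pos [511.   86.9  84.9] t 14.8 tau [ -0.34 -35.21 -30.89   0.04  -1.83  -0.  ]
stirrer diff 1.81
[511.   86.9  84.9] [-5.77  0.15 13.78] -0.0 14.8 jaw deg -0.06
```

View pics/side_s.png

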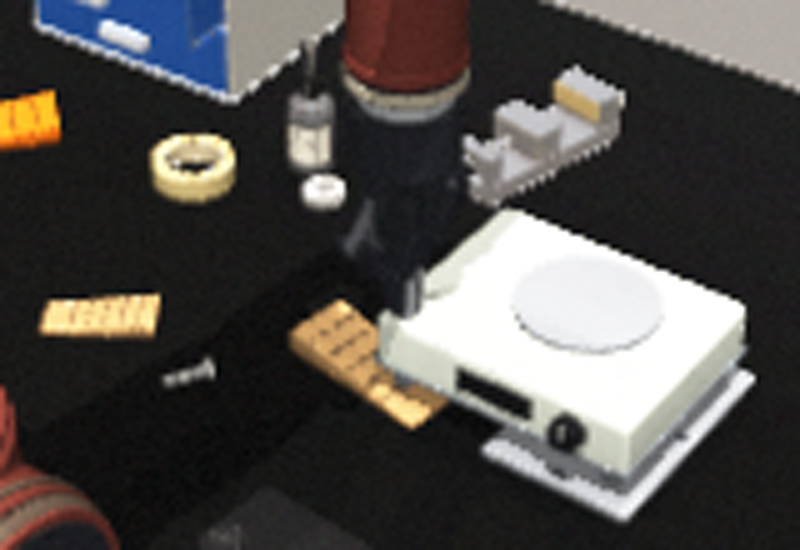

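Call:
carry_out:
  targets:
    - [[-1,-0.07,0,-0.17,0],[-1,-0.1,0,-0.18,0],[-1,-0.1,0,-0.18,0]]

```text
time_s: 15.28
position: [510.9, 86.9, 84.9]
tool_rot: [[-0.001, -0.004, 1.0], [-1.0, -0.003, -0.001], [0.003, -1.0, -0.004]]
force: [-4.1, -0.5, 11.7]
gripper_width: 0.0
```

```bash
python3 f.py t; python3 - <<'E'
import cv2,numpy as np
a=cv2.imread('pics/side0.png').astype(float);j=cv2.imread('pics/side_m_full.png').astype(float);b=cv2.imread('pics/side_t_full.png').astype(float)
r=(slice(185,260),slice(275,365))
cv2.imwrite('pics/d_t.png',np.hstack([cv2.resize((np.abs(x-b)[r]*3).clip(0,255).astype(np.uint8),None,fx=4.4,fy=4.4,interpolation=cv2.INTER_CUBIC) for x in(a,j)]))
E
```

```text
F [-4.22 -0.14 12.01] sd [0.23 0.32 0.54] pos [510.9  86.9  85. ] t 15.575 tau [ -0.15 -35.26 -30.31   0.07  -1.32  -0.  ]
stirrer diff 1.82
```

View pics/d_t.png

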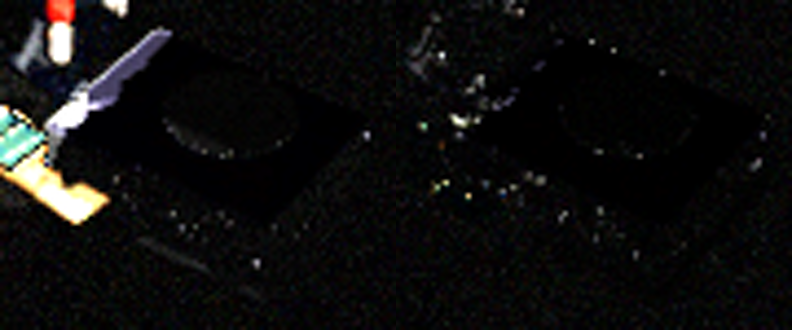

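Call:
carry_out:
  targets:
    - [[-1,-0.12,0,-0.2,0],[-1,-0.17,0,-0.25,0],[-1,-0.2,0,-0.29,0],[-1,-0.2,0,-0.29,0]]

```text
time_s: 16.08
position: [510.8, 87.0, 84.8]
tool_rot: [[-0.001, -0.001, 1.0], [-1.0, -0.003, -0.001], [0.003, -1.0, -0.001]]
force: [-3.5, -1.3, 16.4]
gripper_width: 0.2
```

```bash
python3 f.py u; python3 - <<'E'
import cv2,numpy as np
a=cv2.imread('pics/side0.png').astype(float);j=cv2.imread('pics/side_m_full.png').astype(float);b=cv2.imread('pics/side_u_full.png').astype(float)
r=(slice(185,260),slice(275,365))
cv2.imwrite('pics/d_u.png',np.hstack([cv2.resize(x.clip(0,255).astype(np.uint8),None,fx=4.4,fy=4.4,interpolation=cv2.INTER_CUBIC) for x in(np.abs(j-b)[r]*3,b[r])]))
E
```

```text
F [-3.79 -0.39 16.75] sd [0.38 0.76 0.52] pos [510.8  87.   84.9] t 16.375 tau [ -0.16 -33.   -28.44   0.07  -1.34  -0.  ]
stirrer diff 1.66
```

View pics/d_u.png

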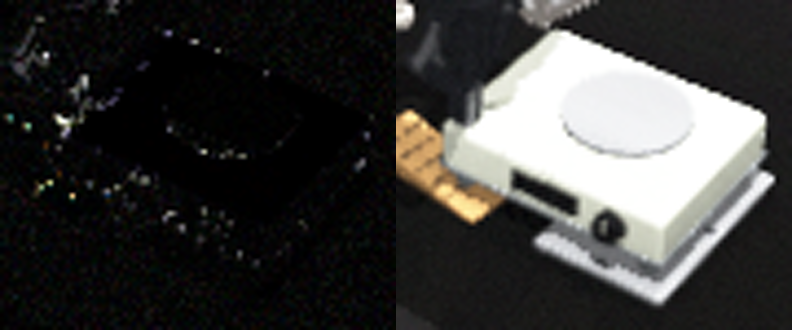

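The press holds steady at about 17 N. The picture shows the stirrer level and unmoved, with the wedge under the foot at about (465,190) in the crop, so I'm handing in.

```bash
python3 -c "
from rig import robot
print(robot.hand_in())"
```

```text
the job is handed in; nothing more can be done
None
```

I pushed the large pale wedge, thin edge first, under the stirrer's near left foot and handed in while pressing on that corner. The job gave no verdict.

- **Wedge:** The push force stayed near zero until the foot made contact, then rose to about 4 N at most and settled at 2.7 N. That is below the 5 N at which the stirrer starts to lift. I then backed off and lifted clear of the wedge.
- **Press:** The closed fingertips pressed down on the top of that corner with a steady 17 N or so.
- **Last checks:** Compared with earlier pictures, the stirrer moved less than about 0.1 px (about 0.2 mm) when the wedge met the foot. It showed no visible tilt or shift under the press, and the fingertips sank only about 0.5 mm from first contact. The nearby things I could see were undisturbed.
- **Disagreements:** A sideways force of about 4 N remained at the fingertips during the press; it was smaller after I adjusted, but not zero. The two cameras disagreed by 4 to 8 mm on the stirrer's left edge and corner, so I aimed between them. I never measured the rocking directly.

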